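# Dial the code of the gauge case and open it

## Task

Open the locked blue gauge case: roll its three number wheels until 4, 7 and 2 (left to right) stand uppermost, in line with the red marks, push the black catch behind them fully to the left so that the lid springs up, then push the lid right back until it stays open against its stop. Do not shift the torch, the wooden block or the tin lying near it, and leave the gauge in the case.

Things in the scene. Friction and masses are not known exactly. Their poses are not given: they have to be found in the camera images.
- case: blue steel gauge case, fixed, 198 (its x) by 126 (y) by 60 mm high; origin: centre of its underside. Case +x runs from the wheels, on the robot's side, to the lid's hinge; +y to the left. Metal deck, top 60 mm high, from x = -99 to +2 mm, holds three number wheels and behind them the catch; the lid covers x = +3 to +100. To the left a hose stands 150 mm high, to the right vice jaws 205 mm
- left_mark (a point): fixed point on top of the left wheel (case x = -68, y = +38, 71 mm above the bench, 11 mm above the deck), in line with the red marks on the small fins (10 mm high, 3 mm thick, midway between the wheels): the wanted numeral must come here, uppermost. The wheels' axle runs along case y at x = -68 mm, 44 mm high
- mid_mark (a point): the same point for the middle wheel (case y = 0). The wheels are sprung: pressed from above, each yields from 3 N, up to 6 mm (9 N, then a firm stop), so a closed fingertip lowered 3 to 4 mm below where it first touches the top and drawn along case x rolls the wheel like a rack on a pinion
- right_mark (a point): the same point for the right wheel (case y = -38 mm)
- left_code (a point): point on the rim of the left wheel at its white numeral 4; turns with the wheel
- mid_code (a point): point on the rim of the middle wheel at its white numeral 7
- right_code (a point): point on the rim of the right wheel at its white numeral 2
- wheel_left (a joint): left number wheel, black ribbed rubber, white numerals, 54 mm across, 16 mm wide. Value in rad = 0.6283 x the numeral on the reading line (0 to 9; whole turns of 6.283 do not matter); grows when the wheel's top is rolled away from the robot (case +x). Turns freely both ways without clicks and stays where it is left; friction about 1 N at the rim. Wanted: 4.
- wheel_mid (a joint): middle number wheel, black ribbed rubber, white numerals, 54 mm across, 16 mm wide. Value in rad = 0.6283 x the numeral on the reading line (0 to 9; whole turns of 6.283 do not matter); grows when the wheel's top is rolled away from the robot (case +x). Turns freely both ways without clicks and stays where it is left; friction about 1 N at the rim. Wanted: 7.
- wheel_right (a joint): right number wheel, black ribbed rubber, white numerals, 54 mm across, 16 mm wide. Value in rad = 0.6283 x the numeral on the reading line (0 to 9; whole turns of 6.283 do not matter); grows when the wheel's top is rolled away from the robot (case +x). Turns freely both ways without clicks and stays where it is left; friction about 1 N at the rim. Wanted: 2.
- catch_top (a point): centre of the top of the black thumb catch, 22 mm (case x) by 14 mm (case y) and 14 mm tall above the deck; locked it stands at case x = -15, y = -19 mm
- catch (a joint): how far the catch has slid to the left (case +y), m: 0 locked, 0.013 fully over at its stop; about 2 N of friction, stays where left. Blocked after about 2 mm unless all three wheels are right, within 0.2 rad
- lid (a joint): lid angle in rad: 0 shut, about 1.04 where its spring holds it once the catch is over, 1.8 right back against its stop. It opens upward about a hinge along case y at x = +100 mm, 59 mm high; let go short of upright (1.57) it falls back on to the spring, past upright it falls back to the stop and stays
- lid_edge (a point): middle of the lid's front edge, on its upper face, 97 mm from the hinge line
- gauge: pressure gauge lying in the case under the lid, not to be touched
- torch: black torch, 107 mm long and 35 mm thick, lying on the bench to the left of the case, beyond the hose; bystander
- wood_block: wooden block, 45 x 90 x 32 mm, on the bench to the right of the case; bystander
- parts_tin: round tin of nuts, 86 mm across, 56 mm high, behind the vice; bystander

How it is judged:
By the outcome, as a careful person would: the job done as asked, in the order asked, and still so for the second after the job is handed in, with the robot touching nothing.
It also fails if it takes over 64 s, if anything falls off the work surface, if the arm or the gripper's body presses on something with over 40 N, if the wrist force passes 120 N, or if a joint passes its speed limit or range.

## Robot

A 7-joint arm with a two-finger parallel gripper is mounted at the origin on a cart in front of the work surface, level with it; the furniture and walls round the work are solid. World frame = base frame: x ahead of the robot, y to its left, z up, the work surface at z = 0. Lengths are in m, angles in rad, forces in N, time in s.
With the tool pointing down it reaches from about 0.425 to 0.875 m from the base axis. Payload 8.4 kg.
Tool frame: the origin (TCP) lies at the very end of the fingers, on their centre line; the grasp point (between the pads) lies 19 mm behind it; z points along the fingers, y is the line along which they close (so a half turn about z gives the same grasp; the last joint's range is limited). The gripper opens to 85 mm and grips with 20 to 120 N. Pads are 22 mm wide; open, the fingers measure 114 mm over their backs; the gripper's body (76 mm by 85 mm) begins 54 mm behind the grasp point. The pads swing forward as they close: fully open they stand 13 mm farther back than shut.
Start: joints at [-1.258, 0.333, 0.04, 1.465, -0.013, 1.343, -0.059], TCP at [0.26, 0.596, 0.231] pointing down, gripper open.
Joint ranges: [-2.58, 2.58], [-0.38, 2.09], [-1.3, 1.39], [0.25, 2.4], [-1.5, 4.64], [0.08, 2.09], [-2.65, 2.65]. Speed limits (rad/s): [2.22, 2.22, 2.79, 2.79, 3.14, 3.14, 3.14].

## Interface

Orientations are given as a unit quaternion [w, x, y, z].
In Python, from workcell import robot, cams, workorder gives the robot as it stands. The module is installed in compiled form; this text tells all that it offers.
- The arm moves only by the shell command python3 -m crank 'ROWS' [FORCE]. ROWS is JSON, a list of rows, each a list of 7 numbers: the closure, from 0 (fully open) to 1 (shut), then the shift along the tool's x, y, z in m, then the turn, a rotation vector about the tool's x, y, z in rad. In form: [[hand, x, y, z, ax, ay, az], ...]. A call has 1 to 8 rows; each row shifts and turns the commanded pose from where the row before left it, along the tool's axes as they then stand; what a row does not reach is not made up. A row lasts 1/8 s, in which the tool goes at most 62.5 mm and 10.7 degrees, less where a joint would pass 70% of its speed; a pose out of reach is approached as far as the arm can. A call is refused whole if a number of a shift passes 0.0625 or a number of a turn 0.188, either way. A call with a gripper value outside its range is refused whole. The fingers move at their own pace and stop on an object; FORCE is the grip in N (left out, the last holds). Time passes only in rows, so rows that do not move let the fingers close. It gives the time, the measured TCP pose, the force, the opening and the grip force at its end, in the units of the state.
- robot.observe(): the state, without advancing time (a new reading comes with each control period).
- cams.get_image(name): name is "scene" or "top"; returns (picture, depth): 420x560x3 uint8, red, green, blue; 420x560 float32, m along the optical axis (not along the pixel's ray), 0 where there is no reading.
- cams.get_calibration(name): a dict with "vertical_fov" (degrees; the focal length in pixels is half the picture's height over the tangent of half this angle, whatever the lens; pixels are square), "cx", "cy" (the principal point, pixels), "k1" (the pictures are not rectified: a ray, as slopes to the right and down, at radius r is drawn at 1 + k1 r^2 times it, then the intrinsics apply), "rvec" (rotation vector, rad) and "tvec" (3), from world to camera coordinates, as OpenCV has them. Camera axes: x right, y down, z forward; pixel columns grow to the right and rows downward; lengths in m; the calibration is good to about 2 mm. A picture is of the moment at which its call begins. get_calibration takes no time and is no camera call.
- workorder.sign_off(): hands the job in; it is judged then, once.
The state is a dict: "time_s": time; "joints": joint angles; "joint_vel": joint speeds; "joint_torque": joint torques, N m; "eef_pos": TCP position; "tcp_rot": TCP orientation; "contact_force": force on the tool from outside, world axes, zero at the start; "ft_torque": the same for the moment, N m; "gripper_width": finger opening in m; "gripper_force": force on a finger pad.
Only numpy, scipy, OpenCV 4.12 (cv2) and the standard library are available. Lean on these libraries where they do the work, as an engineer would, in place of code of your own. Each camera call takes 0.05 s, during which the arm holds its last target. There are 200 camera calls.

## Working session

There is one attempt and no reset: what is moved stays moved. The work goes in short steps, Python scripts to look and compute and a shell command to move; the robot and the scene stay as the last step left them, time stands still between calls to the robot, and variables do not carry over. Pictures are saved under pics/ and viewed, at most 10 in all, crops included, and the job is handed in when it is done.

```bash
mkdir -p pics
cat > h.py <<'E'
import numpy as np,cv2
from workcell import robot,cams,workorder
def cal(n):
    c=cams.get_calibration(n); f=210/np.tan(np.radians(c['vertical_fov'])/2)
    R=cv2.Rodrigues(np.array(c['rvec'],float))[0]; return c,f,R,np.array(c['tvec'],float).ravel()
def ray(n,u,v):
    c,f,R,t=cal(n); d=np.array([(u-c['cx'])/f,(v-c['cy'])/f]); s=d.copy()
    for _ in range(20): s=d/(1+c['k1']*(s@s))
    return -R.T@t, R.T@np.array([s[0],s[1],1])
def atz(n,u,v,z):
    o,d=ray(n,u,v); return o+d*(z-o[2])/d[2]
def atd(n,u,v,dep):
    o,d=ray(n,u,v); return o+d*dep
def proj(n,P):
    c,f,R,t=cal(n); p=R@np.array(P,float)+t; s=p[:2]/p[2]; s=s*(1+c['k1']*(s@s)); return s*f+[c['cx'],c['cy']]
def save(n,fn,box=None,k=1):
    im,dp=cams.get_image(n); np.savez('pics/'+fn+'.npz',im=im,dp=dp)
    b=im[:,:,::-1]
    if box: b=b[box[1]:box[3],box[0]:box[2]]
    cv2.imwrite('pics/'+fn+'.png',cv2.resize(b,None,fx=k,fy=k,interpolation=cv2.INTER_CUBIC)); return im,dp
E
python3 - <<'E'
from h import *
a,_=save('scene','s0');b,_=save('top','t0')
print(robot.observe())
for n in('scene','top'):
    print(cams.get_calibration(n), ray(n,280,210))
cv2.imwrite('pics/both.png',cv2.resize(np.hstack([a,b])[:,:,::-1],(800,300),interpolation=cv2.INTER_AREA))
E
```

```text
{'time_s': 0.1, 'joints': array([-1.25817237,  0.3338712 ,  0.03982704,  1.46620158, -0.01337433,
        1.34330165, -0.05850889]), 'joint_vel': array([ 0.00017581, -0.00319557, -0.00104624, -0.00193542,  0.00171715,
        0.00016071, -0.00037682]), 'joint_torque': array([ 4.63624368e-03, -6.60017323e+01,  1.37070682e+00, -4.06476045e+01,
        1.71779457e-02,  8.83414701e-03, -2.13427808e-05]), 'eef_pos': array([0.26001923, 0.59526426, 0.23048039]), 'tcp_rot': array([-9.98574228e-05,  2.04447764e-01,  9.78877182e-01, -7.51680952e-04]), 'contact_force': array([-0.47440021, -0.00943508, -0.23974872]), 'ft_torque': array([-0.01036369, -0.02450321,  0.01447979]), 'gripper_force': 0.0, 'gripper_width': 0.08505422001862807}
{'vertical_fov': 43.387003013902365, 'cx': 282.7018794537226, 'cy': 203.6440330749257, 'k1': 0.03246598899174198, 'rvec': array([ 0.58858494,  2.7742781 , -0.98611087]), 'tvec': array([ 0.43695373, -0.2275137 ,  1.54118935])} (array([0.86579038, 0.87283791, 1.05191095]), array([-0.2477004 , -0.57035332, -0.78327056]))
{'vertical_fov': 52.52489330269091, 'cx': 282.18018710585795, 'cy': 209.7068321730864, 'k1': -0.040845243323418476, 'rvec': array([ 2.12200077, -2.17860951,  0.19351059]), 'tvec': array([0.17071848, 0.54529959, 0.82724222])} (array([0.41461172, 0.17810211, 0.89844471]), array([ 0.15493761, -0.01996661, -0.98773599]))
```

View pics/s0.png

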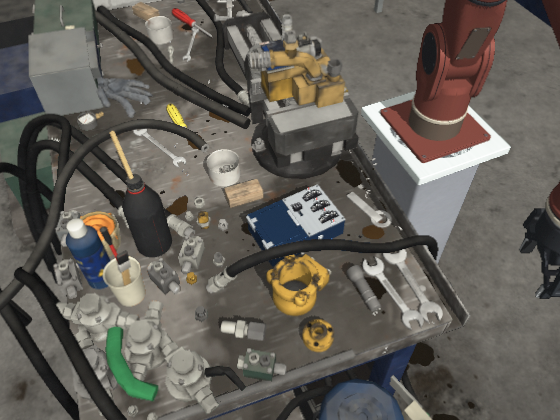

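View pics/t0.png

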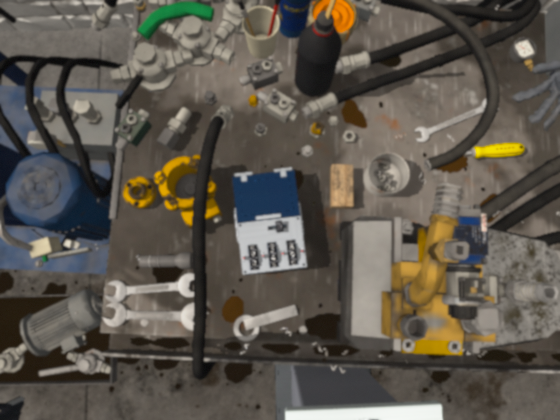

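The scene view shows the case at about (297,217), its wheels toward the robot. The top view shows the case at (233-307, 170-275), the hose along column 205 and the vice at columns 345 and up.

Run:
```python
from h import *
a=np.load('pics/t0.npz')['im'][160:280,220:320,::-1]
b=np.load('pics/s0.npz')['im'][175:255,240:350,::-1]
A=cv2.resize(a,(400,480),interpolation=cv2.INTER_CUBIC);B=cv2.resize(b,(396,288),interpolation=cv2.INTER_CUBIC)
c=np.zeros((480,796,3),np.uint8);c[:,:400]=A;c[:288,400:]=B
cv2.imwrite('pics/c0.png',c)
```

```text
(no output)
```

View pics/c0.png

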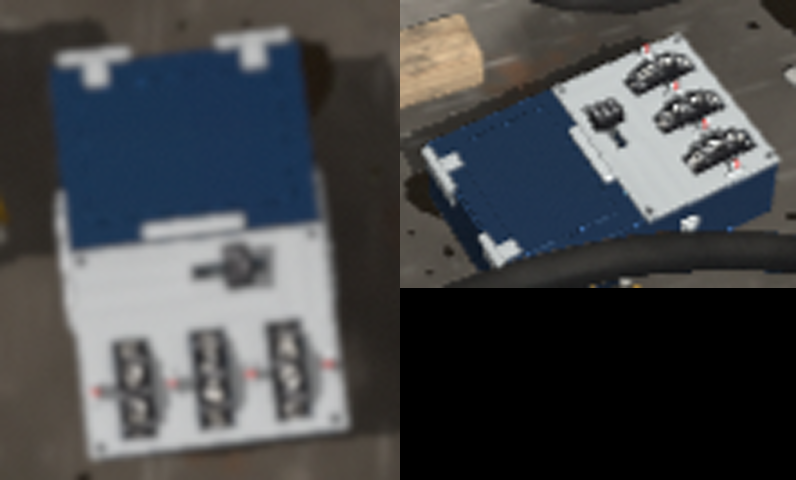

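The crop shows the red marks at crop pixels (97,392), (172,383), (250,374) and (329,365), the deck's front corners at (90,458) and (350,428), and the catch at (240,267). The numerals are too small to read at this scale, so next I fit the case pose and unroll the wheels.

```bash
cat >> h.py <<'E'
import os
if os.path.exists('case.npy'):
    CX,CY,CT=np.load('case.npy')
    def W(x,y,z): # case mm -> world m
        c,s=np.cos(CT),np.sin(CT); x,y,z=np.array(x)/1e3,np.array(y)/1e3,z/1e3
        return np.array([CX+c*x-s*y,CY+s*x+c*y,z+0*x])
def unroll(n,im,k=4,da=np.arange(-80,81)):
    out=[]
    for yc in(38,0,-38):
        P=[[W(-68+27*np.sin(np.radians(a)),yc-y,44+27*np.cos(np.radians(a))) for y in np.arange(-12,12.1,.5)] for a in -da]
        # rows: top of strip = far (+x) side
        M=np.array([[proj(n,p) for p in r] for r in P]).astype(np.float32)
        out.append(cv2.remap(im,M[...,0],M[...,1],cv2.INTER_CUBIC))
    return out
E
python3 - <<'E'
from h import *
from scipy.optimize import least_squares
obs=[(-68,57,70,97,392),(-68,19,70,172,383),(-68,-19,70,250,374),(-68,-57,70,329,365),(-99,63,60,90,458),(-99,-63,60,350,428),(-15,-19,74,243,266)]
Q=[]
for x,y,z,u,v in obs:
    Q.append(atz('top',220+u/4-.375,160+v/4-.375,z/1e3)[:2])
Q=np.array(Q);X=np.array(obs)[:,:2]/1e3
def r(p):
    c,s=np.cos(p[2]),np.sin(p[2]);return (X@np.array([[c,s],[-s,c]])+p[:2]-Q).ravel()
s=least_squares(r,[.5,.1,0]);print(s.x,(s.fun.reshape(-1,2)*1e3).round(1))
# scene check of red marks (crop scale 3.6)
np.save('case.npy',s.x)
c_,s_=np.cos(s.x[2]),np.sin(s.x[2])
for y,u,v in((57,737,164),(19,704,122),(-19,675,86),(-57,646,48)):
    w=atz('scene',240+(u-400)/3.6-.36,175+v/3.6-.36,.070)
    p=[s.x[0]+c_*-.068-s_*y/1e3,s.x[1]+s_*-.068+c_*y/1e3]
    print('scene',((w[:2]-p)*1e3).round(1))
E
python3 - <<'E'
from h import *
for n,f in(('top','t0'),('scene','s0')):
    im=np.load(f'pics/{f}.npz')['im'];o=unroll(n,im)
    globals()[n]=np.hstack(sum([[x,np.zeros((x.shape[0],4,3),np.uint8)] for x in o],[]))
v=np.hstack([top,scene])[:,:,::-1]; print(v.shape)
v=cv2.resize(v,(790,590),interpolation=cv2.INTER_CUBIC);cv2.imwrite('pics/u0.png',v)
E
```

```text
[0.52578012 0.1831391  0.08313837] [[ 0.2  0.5]
 [ 0.  -1. ]
 [-0.2 -1. ]
 [-0.3 -0.3]
 [ 0.3 -0.6]
 [-0.3  1. ]
 [ 0.3  1.4]]
scene [0.5 1.9]
scene [ 1.2 -0.1]
scene [1.8 2.2]
scene [1.9 1.8]Traceback (most recent call last):
  File "<stdin>", line 3, in <module>
  File "h.py", line 32, in unroll
    M=np.array([[proj(n,p) for p in r] for r in P]).astype(np.float32)
                 ~~~~^^^^^
  File "h.py", line 15, in proj
    c,f,R,t=cal(n); p=R@np.array(P,float)+t; s=p[:2]/p[2]; s=s*(1+c['k1']*(s@s)); return s*f+[c['cx'],c['cy']]
            ~~~^^^
  File "h.py", line 4, in cal
    c=cams.get_calibration(n); f=210/np.tan(np.radians(c['vertical_fov'])/2)
ValueError: time passes only in moves, steps and waits
```

```bash
sed -i 's/^def cal(n):/import functools\n@functools.cache\ndef cal(n):/' h.py
cat > un.py <<'E'
from h import *
import sys
def panel(ft,fs,out):
    r=[]
    for n,f in(('top',ft),('scene',fs)):
        im=np.load(f'pics/{f}.npz')['im'];o=unroll(n,im,da=np.arange(-60,61))
        r+=sum([[x,np.zeros((x.shape[0],4,3),np.uint8)] for x in o],[])
    v=np.hstack(r)[:,:,::-1]
    # angle 0 tick
    v=v.copy(); v[60,::12]=(0,255,255)
    v=cv2.resize(v,(796,500),interpolation=cv2.INTER_CUBIC);cv2.imwrite('pics/'+out+'.png',v)
if __name__=='__main__': panel(*sys.argv[1:4])
E
python3 un.py t0 s0 u0
```

```text
(no output)
```

View pics/u0.png

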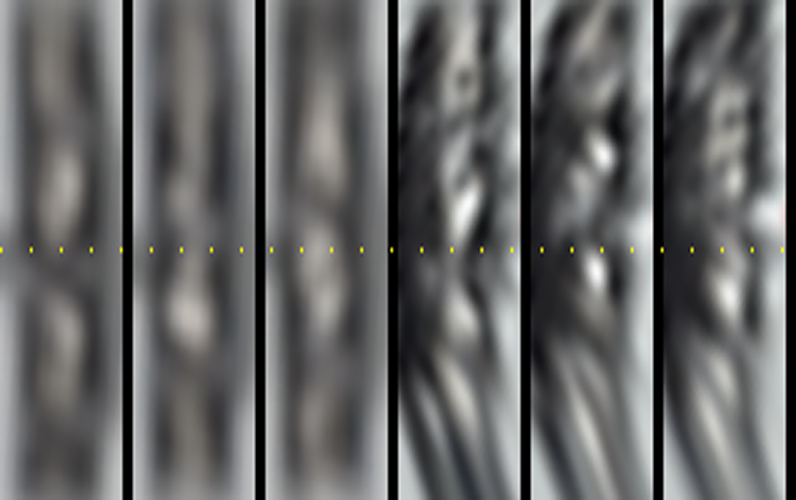

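Even unrolled, the numerals are blurred. I will match rendered digit strips against both raw pictures.

```bash
cat > fit.py <<'E'
from h import *
import sys
SS=6
def grid(n,yc,pad=2):
    c,f,R,t=cal(n)
    pts=np.array([proj(n,W(-68+a,yc+b,z)) for a in(-24,0,24) for b in(-9,9) for z in(60,71)])
    u0,v0=np.floor(pts.min(0)-pad).astype(int);u1,v1=np.ceil(pts.max(0)+pad).astype(int)
    uu=u0-.5+(np.arange((u1-u0+1)*SS)+.5)/SS; vv=v0-.5+(np.arange((v1-v0+1)*SS)+.5)/SS
    U,V=np.meshgrid(uu,vv); dx=(U-c['cx'])/f;dy=(V-c['cy'])/f
    k=1.;
    for _ in range(8): k=1+c['k1']*(dx**2+dy**2)/k**2
    d=np.stack([dx/k,dy/k,np.ones_like(dx)],-1)@R; o=-R.T@t
    cc,s=np.cos(CT),np.sin(CT); M=np.array([[cc,s,0],[-s,cc,0],[0,0,1]])
    o=M@(o-[CX,CY,0])*1e3; d=d@M.T
    o=o-[-68,yc,44]; A=d[...,0]**2+d[...,2]**2;B=o[0]*d[...,0]+o[2]*d[...,2];C=o[0]**2+o[2]**2-27**2
    D=B*B-A*C; tt=(-B-np.sqrt(np.maximum(D,0)))/A; p=o+d*tt[...,None]
    ang=np.arctan2(p[...,0],p[...,2]); y=p[...,1]
    ok=(D>0)&(np.abs(y)<8)&(p[...,2]>17)
    return u0,v0,ang,y,ok
PXMM=8
def tex(font,h,w,th,flip=False):
    H=int(2*np.pi*27*PXMM);Wd=16*PXMM;T=np.zeros((H,Wd),np.float32) # row: angle from +; rows decreasing angle (toward robot)
    for k in range(10):
        g=np.zeros((300,300),np.uint8)
        (tw,thh),_=cv2.getTextSize(str(k),font,5,max(1,int(th)))
        cv2.putText(g,str(k),(60,220),font,5,255,max(1,int(th)),cv2.LINE_AA)
        ys,xs=np.nonzero(g>60); gg=g[ys.min():ys.max()+1,xs.min():xs.max()+1]
        ww=w*(0.45 if k==1 else 1)
        gg=cv2.resize(gg,(int(ww*PXMM),int(h*PXMM)),interpolation=cv2.INTER_AREA)/255.
        if flip: gg=gg[::-1,::-1]
        r0=int(k*H/10+H/20-gg.shape[0]/2); c0=(Wd-gg.shape[1])//2
        T[r0:r0+gg.shape[0],c0:c0+gg.shape[1]]=gg
    return T # digit k centre at row (k+.5)*H/10
def render(T,G,v):
    u0,v0,ang,y,ok=G; H,Wd=T.shape
    row=np.mod((v-ang)/(2*np.pi)+.05,1)*H; col=(8-y)*PXMM
    return cv2.remap(T,col.astype(np.float32),row.astype(np.float32),cv2.INTER_LINEAR)*ok
def ncc(a,b,w):
    w=w/w.sum();a=a-(w*a).sum();b=b-(w*b).sum();return (w*a*b).sum()/np.sqrt((w*a*a).sum()*(w*b*b).sum()+1e-9)
def fit(files,yc,T,sig,vs,sh=(-.8,-.4,0,.4,.8)):
    tot=[]
    for n,im in files:
        G=grid(n,yc);u0,v0,ang,y,ok=G;h,w=ok.shape[0]//SS,ok.shape[1]//SS
        I=im[v0:v0+h,u0:u0+w].astype(np.float32).mean(2)
        m=(ok&(np.abs(y)<6.5)&(np.abs(ang)<.85)).astype(np.float32)
        if n=='scene': m*=(ang>-.35)
        msk=m.reshape(h,SS,w,SS).mean((1,3))>.7
        S=[]
        for v in vs:
            g=cv2.GaussianBlur(render(T,G,v),(0,0),sig[n]*SS); best=-1
            for a in sh:
                for b in sh:
                    q=np.roll(g,(int(round(a*SS)),int(round(b*SS))),(0,1)).reshape(h,SS,w,SS).mean((1,3))
                    best=max(best,ncc(I,q,msk.astype(float)))
            S.append(best)
        tot.append(S)
    return np.array(tot)
E
python3 - <<'E'
from fit import *
F=[('top',np.load('pics/t0.npz')['im']),('scene',np.load('pics/s0.npz')['im'])]
vs=np.arange(0,10,.25)*.6283
res={}
for fn in(0,2):
  for h,w in((10,6.5),(12,8)):
   for th in(16,):
    for flip in(0,1):
     T=tex(fn,h,w,th,flip);s=[]
     for yc in(38,0,-38):
      S=fit(F,yc,T,{'top':.7,'scene':.35},vs,(-.7,0,.7)); c=S.sum(0)
      o=np.argsort(-c)[:4]; s.append([(float(vs[i]/.6283),S[:,i].round(2).tolist()) for i in o])
     print(fn,h,w,th,flip);[print('   ',x) for x in s]
E
```

```text
0 10 6.5 16 0
    [(9.5, [0.81, 0.71]), (9.25, [0.78, 0.68]), (8.5, [0.81, 0.6]), (4.5, [0.79, 0.62])]
    [(3.4999999999999996, [0.77, 0.44]), (3.75, [0.66, 0.53]), (2.5, [0.69, 0.49]), (7.5, [0.75, 0.42])]
    [(8.75, [0.83, 0.65]), (9.75, [0.83, 0.58]), (5.75, [0.79, 0.6]), (2.75, [0.76, 0.61])]
0 10 6.5 16 1
    [(8.5, [0.81, 0.7]), (4.25, [0.8, 0.69]), (4.5, [0.78, 0.69]), (8.25, [0.8, 0.67])]
    [(7.5, [0.77, 0.45]), (4.5, [0.63, 0.56]), (1.5, [0.66, 0.51]), (3.4999999999999996, [0.73, 0.4])]
    [(5.75, [0.86, 0.68]), (8.75, [0.81, 0.6]), (9.75, [0.82, 0.59]), (3.75, [0.72, 0.65])]
0 12 8 16 0
    [(4.5, [0.78, 0.61]), (9.5, [0.73, 0.65]), (9.25, [0.72, 0.64]), (7.250000000000001, [0.73, 0.62])]
    [(3.75, [0.71, 0.55]), (3.4999999999999996, [0.81, 0.45]), (4.5, [0.7, 0.48]), (6.25, [0.64, 0.52])]
    [(8.75, [0.82, 0.66]), (3.75, [0.76, 0.61]), (4.75, [0.79, 0.56]), (5.75, [0.76, 0.58])]
0 12 8 16 1
    [(4.25, [0.78, 0.71]), (4.5, [0.76, 0.73]), (8.5, [0.78, 0.63]), (8.25, [0.76, 0.62])]
    [(3.4999999999999996, [0.75, 0.44]), (7.5, [0.75, 0.39]), (1.5, [0.65, 0.48]), (4.
[... 617 characters left out ...]
    [(5.75, [0.85, 0.66]), (9.75, [0.82, 0.6]), (8.75, [0.81, 0.6]), (3.75, [0.73, 0.67])]
2 12 8 16 0
    [(9.5, [0.77, 0.68]), (3.4999999999999996, [0.78, 0.63]), (4.5, [0.79, 0.61]), (9.25, [0.75, 0.65])]
    [(3.75, [0.72, 0.58]), (3.4999999999999996, [0.78, 0.45]), (4.5, [0.71, 0.51]), (2.5, [0.72, 0.47])]
    [(8.75, [0.84, 0.68]), (2.75, [0.78, 0.64]), (3.75, [0.75, 0.65]), (5.75, [0.79, 0.6])]
2 12 8 16 1
    [(4.25, [0.81, 0.72]), (8.5, [0.8, 0.66]), (4.5, [0.75, 0.7]), (8.25, [0.78, 0.64])]
    [(7.5, [0.76, 0.41]), (3.4999999999999996, [0.75, 0.42]), (1.5, [0.67, 0.5]), (4.5, [0.62, 0.49])]
    [(5.75, [0.87, 0.69]), (3.75, [0.77, 0.7]), (8.75, [0.82, 0.61]), (2.75, [0.73, 0.67])]
```

Run:
```python
from h import *
d=np.load('pics/t0.npz')['dp']; c,f,R,t=cal('top')
V,U=np.mgrid[:420,:560]; p=np.stack([(U-c['cx'])/f,(V-c['cy'])/f],-1).reshape(-1,1,2)
k=1.;x=p[...,0];y=p[...,1]
for _ in range(8):k=1+c['k1']*(x**2+y**2)/k**2
P=np.stack([x/k,y/k,np.ones_like(x)],-1).reshape(-1,3)*d.reshape(-1,1); P=(P-t)@R
P=P[d.ravel()>0]
C=(P-[CX,CY,0])@np.array([[np.cos(CT),-np.sin(CT),0],[np.sin(CT),np.cos(CT),0],[0,0,1]])*1e3
for lo,hi in((-200,-130),(-130,-90),(-90,-45),(-45,0),(0,100),(100,200)):
    print(lo,hi,[(yb,int(np.percentile(C[m][:,2],95))) for yb in range(-240,240,20) if (m:=(C[:,0]>=lo)&(C[:,0]<hi)&(C[:,1]>=yb)&(C[:,1]<yb+20)).sum()>3])
o=robot.observe();print(W(-68,38,71),W(-68,-38,71))
```

```text
-200 -130 [(-240, 347), (-220, 344), (-200, 337), (-180, 305), (-160, 244), (-140, 204), (-120, 201), (-100, 3), (-80, 3), (-60, 3), (-40, 8), (-20, 8), (0, 8), (20, 9), (40, 7), (60, 8), (80, 6), (100, 4), (120, 3), (140, 44), (160, 36), (180, 11), (200, 9), (220, 9)]
-130 -90 [(-240, 396), (-220, 397), (-200, 343), (-180, 205), (-160, 204), (-140, 203), (-120, 198), (-100, 3), (-80, 4), (-60, 62), (-40, 61), (-20, 62), (0, 61), (20, 62), (40, 63), (60, 4), (80, 3), (100, 3), (120, 61), (140, 68), (160, 45), (180, 12), (200, 9), (220, 9)]
-90 -45 [(-240, 355), (-220, 352), (-200, 205), (-180, 204), (-160, 204), (-140, 201), (-120, 3), (-100, 3), (-80, 61), (-60, 71), (-40, 72), (-20, 73), (0, 72), (20, 72), (40, 72), (60, 62), (80, 3), (100, 3), (120, 96), (140, 97), (160, 36), (180, 35), (200, 29), (220, 29)]
-45 0 [(-240, 353), (-220, 206), (-200, 204), (-180, 204), (-160, 203), (-140, 198), (-120, 3), (-100, 3), (-80, 62), (-60, 63), (-40, 75), (-20, 76), (0, 63), (20, 63), (40, 63), (60, 62), (80, 3), (100, 3), (120, 121), (140, 117), (160, 27), (180, 20), (200, 6), (220, 21)]
0 100 [(-240, 45), (-220, 48), (-200, 33), (-180, 34), (-160, 35), (-140, 33), (-120, 3), (-100, 3), (-80, 61), (-60, 64), (-40, 65), (-20, 66), (0, 65), (20, 65), (40, 65), (60, 63), (80, 75), (100, 141), (120, 140), (140, 90), (160, 88), (180, 88), (200, 88), (220, 22)]
100 200 [(-240, 28), (-220, 10), (-200, 14), (-180, 32), (-160, 32), (-140, 48), (-120, 47), (-100, 24), (-80, 3), (-60, 4), (-40, 60), (-20, 26), (0, 20), (20, 4), (40, 5), (60, 110), (80, 136), (100, 141), (120, 88), (140, 88), (160, 87), (180, 88), (200, 87), (220, 18)]
[0.45485937 0.21536095 0.071     ] [0.46117061 0.13962345 0.071     ]
```

```bash
cat > go.py <<'E'
# usage: go.py x y z(case mm) -> residual in tool axes (mm) and yaw error
from h import *
import sys
from scipy.spatial.transform import Rotation as Ro
o=robot.observe();q=o['tcp_rot'];R=Ro.from_quat([q[1],q[2],q[3],q[0]]).as_matrix()
c,s=np.cos(CT),np.sin(CT); D=np.array([[-s,c,0],[c,s,0],[0,0,-1]]).T.copy() # cols: tool x=case +y, tool y=case +x
p=o['eef_pos'];cp=np.array([[c,s],[-s,c]])@(p[:2]-[CX,CY])*1e3
print('t',round(o['time_s'],2),'case xyz',cp.round(1),(p[2]*1e3).round(1),'F',o['contact_force'].round(1),'w',round(o['gripper_width'],4))
if len(sys.argv)>3:
    w=W(*map(float,sys.argv[1:4])); print('tool shift mm',(R.T@(w-p)*1e3).round(1))
print('turn',Ro.from_matrix(R.T@D).as_rotvec().round(3))
E
python3 -m crank '[[1,-0.0436,-0.038,0,0,0,0],[1,-0.0436,-0.038,0,0,0,0],[1,-0.0436,-0.038,0,0,0,0],[1,-0.0436,-0.038,0,0,0,0],[1,-0.0436,-0.038,0,0,0,0],[1,-0.0436,-0.038,0,0,0,0],[1,-0.0436,-0.038,0,0,0,0],[1,-0.0436,-0.038,0,0,0,0]]' 40
python3 go.py -68 0 100
```

```text
time_s: 1.1
eef_pos: [0.4585, 0.1755, 0.2312]
tcp_rot: [-0.0, 0.204, 0.979, 0.0]
contact_force: [1.1, 0.8, 0.6]
gripper_width: -0.0
gripper_force: 0.0
t 1.1 case xyz [-67.7  -2. ] 231.2 F [1.1 0.8 0.6] w -0.0
tool shift mm [  1.2   1.6 131.2]
turn [ 0.    -0.     1.076]
```

```bash
python3 -m crank '[[1,0,0,0.015,0,0,0.179],[1,0,0,0.02,0,0,0.179],[1,0,0,0.02,0,0,0.179],[1,0,0,0.02,0,0,0.179],[1,0,0,0.02,0,0,0.179],[1,0,0,0.015,0,0,0.181],[1,0.002,-0.012,0.015,0,0,0],[1,0,0,0,0,0,0]]' 40
python3 go.py -77 0 71
python3 - <<'E'
from h import *
im,_=save('top','t1'); im2,_=save('scene','s1',(220,130,360,260),4)
b=im[140:290,200:330,::-1]; a=im2[160:270,230:360,::-1]
A=cv2.resize(b,(400,462),interpolation=cv2.INTER_CUBIC);B=cv2.resize(a,(400,338),interpolation=cv2.INTER_CUBIC)
c=np.zeros((462,800,3),np.uint8);c[:,:400]=A;c[:338,400:]=B;cv2.imwrite('pics/c1.png',c)
E
```

```text
time_s: 2.1
eef_pos: [0.4446, 0.1781, 0.1052]
tcp_rot: [-0.0, 0.677, 0.736, -0.001]
contact_force: [-0.9, 0.0, -0.2]
gripper_width: 0.0001
gripper_force: 0.0
t 2.1 case xyz [-81.3   1.7] 105.2 F [-0.9  0.  -0.2] w 0.0001
tool shift mm [-1.6  4.4 34.2]
turn [-0.003  0.001  0.001]
```

View pics/c1.png

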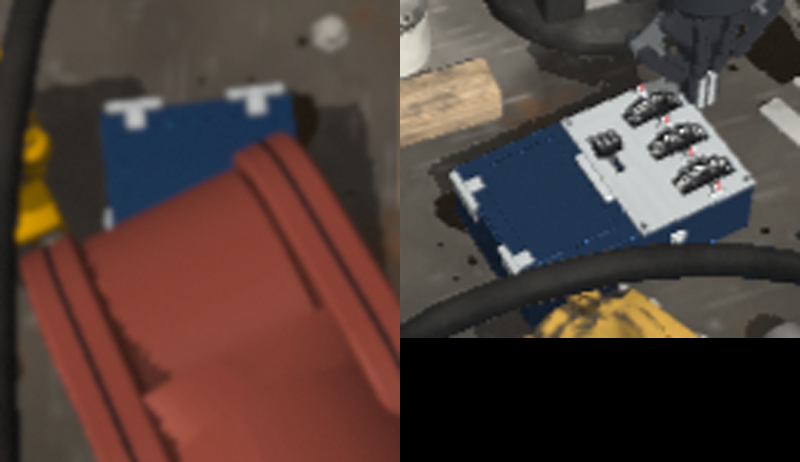

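```bash
python3 -m crank '[[1,-0.0016,0.0044,0.02,0.003,-0.001,0],[1,0,0,0.011,0,0,0],[1,0,0,0,0,0,0]]'
python3 -m crank '[[1,0,0,0.004,0,0,0],[1,0,0,0,0,0,0]]'
python3 go.py -68 0 71
python3 -m crank '[[1,0,0,0.0025,0,0,0],[1,0,0,0,0,0,0]]'
python3 go.py -68 0 71
```

```text
time_s: 2.58
eef_pos: [0.4502, 0.1769, 0.075]
tcp_rot: [-0.001, 0.677, 0.736, -0.002]
contact_force: [-0.2, 0.6, 0.3]
gripper_width: 0.0004
gripper_force: 0.0
time_s: 2.82
eef_pos: [0.4505, 0.1773, 0.0715]
tcp_rot: [-0.001, 0.677, 0.736, -0.001]
contact_force: [-0.3, -0.3, -0.2]
gripper_width: -0.0002
gripper_force: 0.0
t 2.83 case xyz [-75.5   0.4] 71.5 F [-0.3 -0.3 -0.2] w -0.0002
tool shift mm [-0.4  7.5  0.5]
turn [-0.003  0.001 -0.   ]
time_s: 3.08
eef_pos: [0.4507, 0.1773, 0.0691]
tcp_rot: [-0.001, 0.677, 0.736, -0.001]
contact_force: [-0.8, -1.0, 3.5]
gripper_width: 0.0002
gripper_force: 1.9
t 3.08 case xyz [-75.3   0.5] 69.1 F [-0.8 -1.   3.5] w 0.0002
tool shift mm [-0.5  7.3 -1.9]
turn [-0.002  0.001 -0.   ]
```

```bash
python3 -m crank '[[1,0,0,0.002,0,0,0],[1,0,0,0,0,0,0]]'
python3 go.py
python3 -m crank '[[1,0,0.008,0,0,0,0],[1,0,0.008,0,0,0,0],[1,0,0,0,0,0,0]]'
python3 go.py
python3 -m crank '[[1,0,0,-0.012,0,0,0],[1,0,-0.05,-0.01,0,0,0],[1,0,0,0,0,0,0]]'
python3 - <<'E'
from fit import *
save('scene','s2')
vs=np.arange(0,10,.25)*.6283
for f in('s0','s1','s2'):
  for sg in(.35,):
    T=tex(2,12,8,16,0); T2=tex(2,12,8,16,1)
    im=np.load(f'pics/{f}.npz')['im']
    for yc in (38,0,-38):
        print(f,yc,[(round(float(vs[i]/.6283),2),round(float(s[i]),2)) for t in (T,T2) for s in [fit([('scene',im)],yc,t,{'scene':sg},vs,(-.6,0,.6))[0]] for i in np.argsort(-s)[:4]])
E
```

```text
time_s: 3.32
eef_pos: [0.4508, 0.1774, 0.0671]
tcp_rot: [-0.001, 0.677, 0.736, -0.001]
contact_force: [-0.9, 0.0, 5.2]
gripper_width: 0.0002
gripper_force: 2.9
t 3.33 case xyz [-75.2   0.5] 67.1 F [-0.9  0.   5.2] w 0.0002
turn [-0.002  0.001 -0.   ]
time_s: 3.7
eef_pos: [0.4676, 0.1789, 0.0673]
tcp_rot: [-0.0, 0.677, 0.736, -0.001]
contact_force: [1.4, 0.4, 5.3]
gripper_width: -0.0001
gripper_force: 2.9
t 3.7 case xyz [-58.3   0.6] 67.3 F [1.4 0.4 5.3] w -0.0001
turn [-0.001  0.    -0.   ]
time_s: 4.08
eef_pos: [0.414, 0.1741, 0.0894]
tcp_rot: [-0.001, 0.677, 0.736, -0.002]
contact_force: [-0.3, 1.4, 0.1]
gripper_width: 0.0002
gripper_force: 0.0
s0 38 [(9.5, 0.68), (9.25, 0.65), (3.25, 0.64), (7.25, 0.64), (4.25, 0.72), (4.5, 0.7), (8.5, 0.66), (3.5, 0.66)]
s0 0 [(3.75, 0.58), (4.5, 0.51), (6.25, 0.5), (4.75, 0.49), (1.5, 0.5), (4.5, 0.49), (3.75, 0.48), (9.25, 0.47)]
s0 -38 [(8.75, 0.68), (3.75, 0.65), (2.75, 0.64), (5.75, 0.6), (3.75, 0.7), (5.75, 0.69), (2.75, 0.67), (8.75, 0.61)]
s1 38 [(9.5, 0.68), (9.25, 0.65), (3.25, 0.64), (7.25, 0.64), (4.25, 0.72), (4.5, 0.7), (8.5, 0.66), (3.5, 0.66)]
s1 0 [(3.75, 0.58), (4.5, 0.51), (6.25, 0.5), (4.75, 0.49), (1.5, 0.5), (4.5, 0.49), (3.75, 0.48), (9.25, 0.48)]
s1 -38 [(6.75, 0.63), (0.75, 0.57), (2.75, 0.55), (8.75, 0.52), (3.75, 0.57), (2.75, 0.55), (6.75, 0.53), (0.75, 0.52)]
s2 38 [(9.5, 0.68), (9.25, 0.65), (3.25, 0.64), (7.25, 0.64), (4.25, 0.72), (4.5, 0.7), (8.5, 0.66), (3.5, 0.66)]
s2 0 [(4.5, 0.63), (1.5, 0.57), (2.25, 0.56), (4.75, 0.53), (7.75, 0.57), (2.25, 0.56), (1.5, 0.53), (1.75, 0.51)]
s2 -38 [(8.75, 0.67), (3.75, 0.65), (2.75, 0.64), (5.75, 0.6), (3.75, 0.7), (5.75, 0.69), (2.75, 0.67), (8.75, 0.61)]
```

```bash
python3 -m crank '[[1,0,0.036,0,0,0,0],[1,-0.0005,0,0.015,0,0,0],[1,0,0,0.0075,0,0,0],[1,0,0,0,0,0,0]]'
python3 go.py
python3 -m crank '[[1,0,0.01,0,0,0,0],[1,0,0.01,0,0,0,0],[1,0,0,0,0,0,0]]'
python3 go.py
python3 -m crank '[[1,0,0,-0.012,0,0,0],[1,0,-0.055,-0.01,0,0,0],[1,0,0,0,0,0,0]]' >/dev/null
python3 -c "
from h import *
save('scene','s3')"
python3 -m crank '[[1,0,0.035,0,0,0,0],[1,0,0,0.015,0,0,0],[1,0,0,0.007,0,0,0],[1,0,0,0,0,0,0]]'>/dev/null
python3 go.py
python3 -m crank '[[1,0,0.01,0,0,0,0],[1,0,0.01,0,0,0,0],[1,0,0,0,0,0,0]]'>/dev/null
python3 go.py
python3 -m crank '[[1,0,0,-0.012,0,0,0],[1,0,-0.055,-0.01,0,0,0],[1,0,0,0,0,0,0]]' >/dev/null
python3 go.py
python3 - <<'E'
from fit import *
save('scene','s4')
vs=np.arange(0,10,.125)*.6283
T=tex(2,12,8,16,0); T2=tex(2,12,8,16,1)
for f in('s0','s2','s3','s4'):
    im=np.load(f'pics/{f}.npz')['im']
    for yc in (0,):
        print(f,yc,[(round(float(vs[i]/.6283),2),round(float(s[i]),2)) for t in (T,T2) for s in [fit([('scene',im)],yc,t,{'scene':.35},vs,(-.6,-.3,0,.3,.6))[0]] for i in np.argsort(-s)[:7]])
E
```

```text
time_s: 4.62
eef_pos: [0.4522, 0.1766, 0.066]
tcp_rot: [-0.001, 0.677, 0.736, -0.002]
contact_force: [-1.0, -1.9, 6.9]
gripper_width: -0.0001
gripper_force: 3.5
t 4.62 case xyz [-73.8  -0.4] 66.0 F [-1.  -1.9  6.9] w -0.0001
turn [-0.004  0.002 -0.   ]
time_s: 5.0
eef_pos: [0.4734, 0.1786, 0.0667]
tcp_rot: [-0.0, 0.677, 0.736, -0.001]
contact_force: [2.8, -0.9, 5.1]
gripper_width: 0.0003
gripper_force: 2.8
t 5.0 case xyz [-52.5  -0.2] 66.7 F [ 2.8 -0.9  5.1] w 0.0003
turn [-0.001  0.001 -0.001]
t 5.92 case xyz [-73.9  -0.3] 66.0 F [-1.2 -1.1  7.2] w -0.0001
turn [-0.004  0.001 -0.   ]
t 6.3 case xyz [-52.6  -0.1] 66.7 F [2.7 0.5 4.2] w -0.0
turn [-0.001  0.001 -0.   ]
t 6.67 case xyz [-112.    -0.3] 88.7 F [0.5 1.  0.1] w -0.0
turn [-0.006  0.     0.001]
s0 0 [(3.75, 0.58), (3.63, 0.57), (3.88, 0.54), (4.62, 0.53), (4.5, 0.52), (6.25, 0.5), (2.62, 0.49), (4.5, 0.51), (2.88, 0.51), (1.5, 0.5), (3.75, 0.5), (4.62, 0.5), (1.62, 0.49), (4.38, 0.49)]
s2 0 [(4.62, 0.66), (4.5, 0.64), (4.75, 0.59), (2.25, 0.57), (1.5, 0.57), (2.38, 0.56), (1.38, 0.56), (1.62, 0.62), (7.75, 0.6), (1.75, 0.57), (7.62, 0.57), (2.25, 0.56), (7.87, 0.55), (1.5, 0.55)]
s3 0 [(3.88, 0.59), (3.75, 0.56), (0.87, 0.56), (5.75, 0.55), (5.88, 0.54), (0.75, 0.51), (6.88, 0.51), (6.88, 0.51), (0.87, 0.48), (6.75, 0.47), (5.88, 0.47), (9.75, 0.46), (5.75, 0.46), (8.88, 0.46)]
s4 0 [(6.75, 0.73), (6.88, 0.73), (7.0, 0.68), (6.63, 0.65), (4.75, 0.6), (4.88, 0.59), (5.0, 0.57), (6.75, 0.65), (6.63, 0.64), (6.88, 0.61), (6.5, 0.61), (7.0, 0.58), (9.75, 0.58), (4.62, 0.58)]
```

Mid wheel: best fits run 3.65, 4.62, 5.85, 6.9, which agrees with the strokes made. Now the right wheel.

```bash
python3 -m crank '[[1,-0.0377,0,0,0.004,0,0],[1,0,0.036,0,0,0,0],[1,0,0,0.015,0,0,0],[1,0,0,0.0055,0,0,0],[1,0,0,0,0,0,0]]' >/dev/null
python3 go.py
python3 -m crank '[[1,0,0.01,0,0,0,0],[1,0,0.01,0,0,0,0],[1,0,0,0,0,0,0]]'>/dev/null
python3 go.py
python3 -m crank '[[1,0,0,-0.012,0,0,0],[1,0,-0.056,-0.01,0,0,0],[1,0,0,0,0,0,0]]' >/dev/null
python3 -c "
from h import *
save('scene','s5')"
python3 -m crank '[[1,0,0.036,0,0,0,0],[1,0,0,0.015,0,0,0],[1,0,0,0.007,0,0,0],[1,0,0,0,0,0,0]]'>/dev/null
python3 go.py
python3 -m crank '[[1,0,0.01,0,0,0,0],[1,0,0.01,0,0,0,0],[1,0,0,0,0,0,0]]'>/dev/null
python3 go.py
python3 -m crank '[[1,0,0,-0.012,0,0,0],[1,0,-0.056,-0.01,0,0,0],[1,0,0,0,0,0,0]]' >/dev/null
python3 go.py
cat > seq.py <<'E'
from fit import *
vs=np.arange(0,10,.125)*.6283
T=tex(2,12,8,16,0)
def seq(yc,fs,top=()):
    for f in fs:
        im=np.load(f'pics/{f}.npz')['im'];n='scene' if f[0]=='s' else 'top'
        s=fit([(n,im)],yc,T,{'scene':.35,'top':.7},vs,(-.6,-.3,0,.3,.6))[0]
        print(f,yc,[(round(float(vs[i]/.6283),2),round(float(s[i]),2)) for i in np.argsort(-s)[:8]])
E
python3 - <<'E'
from seq import *
save('scene','s6')
seq(-38,['s0','s5','s6']); seq(0,['s6'])
E
```

```text
t 7.35 case xyz [-73.  -38.1] 67.5 F [-0.7 -2.2  5.3] w 0.0001
turn [-0.008  0.002  0.   ]
t 7.72 case xyz [-52.  -37.9] 67.9 F [ 1.8 -1.   3.5] w 0.0002
turn [-0.006  0.001 -0.   ]
t 8.65 case xyz [-73.1 -37.9] 67.5 F [-0.8 -1.2  5.8] w 0.0
turn [-0.008  0.001 -0.   ]
t 9.03 case xyz [-51.9 -37.8] 68.0 F [1.5 0.6 3.5] w -0.0002
turn [-0.006  0.001 -0.   ]
t 9.4 case xyz [-112.2  -38. ] 90.2 F [ 0.2 -0.5  0. ] w -0.0002
turn [-0.01  -0.     0.001]
s0 -38 [(8.75, 0.7), (8.62, 0.7), (3.75, 0.68), (8.88, 0.67), (3.88, 0.67), (6.75, 0.66), (6.88, 0.65), (0.75, 0.65)]
s5 -38 [(7.62, 0.63), (7.75, 0.62), (9.88, 0.62), (9.75, 0.62), (3.75, 0.61), (3.88, 0.61), (3.63, 0.6), (8.75, 0.6)]
s6 -38 [(0.87, 0.67), (1.0, 0.64), (3.38, 0.62), (3.5, 0.62), (0.75, 0.61), (7.5, 0.61), (3.63, 0.59), (6.88, 0.57)]
s6 0 [(6.75, 0.73), (6.88, 0.73), (7.0, 0.69), (6.63, 0.65), (4.75, 0.6), (4.88, 0.59), (5.0, 0.57), (8.75, 0.56)]
```

```bash
python3 -m crank '[[1,0,0.036,0,0.01,0,0],[1,0,0,0.015,0,0,0],[1,0,0,0.007,0,0,0],[1,0,0,0,0,0,0]]' >/dev/null
python3 go.py
python3 -m crank '[[1,0,0.0095,0,0,0,0],[1,0,0.0095,0,0,0,0],[1,0,0,0,0,0,0]]'>/dev/null
python3 go.py
python3 -m crank '[[1,0,0,-0.012,0,0,0],[1,0,-0.056,-0.01,0,0,0],[1,0,0,0,0,0,0]]' >/dev/null
python3 -c "
from h import *
save('scene','s7')"
python3 -m crank '[[1,0.038,0,0,0,0,0],[1,0.038,0.036,0,0,0,0],[1,0,0,0.015,0,0,0],[1,0,0,0.0065,0,0,0],[1,0,0,0,0,0,0]]'>/dev/null
python3 go.py
python3 -m crank '[[1,0,0.01,0,0,0,0],[1,0,0.01,0,0,0,0],[1,0,0,0,0,0,0]]'>/dev/null
python3 go.py
python3 -m crank '[[1,0,0,-0.012,0,0,0],[1,0,-0.056,-0.01,0,0,0],[1,0,0,0,0,0,0]]' >/dev/null
python3 -c "
from h import *
save('scene','s8')"
python3 -m crank '[[1,0,0.036,0,0,0,0],[1,0,0,0.015,0,0,0],[1,0,0,0.007,0,0,0],[1,0,0,0,0,0,0]]'>/dev/null
python3 go.py
python3 -m crank '[[1,0,0.01,0,0,0,0],[1,0,0.01,0,0,0,0],[1,0,0,0,0,0,0]]'>/dev/null
python3 go.py
python3 -m crank '[[1,0,0,-0.012,0,0,0],[1,0,-0.056,-0.01,0,0,0],[1,0,0,0,0,0,0]]' >/dev/null
python3 - <<'E'
from seq import *
save('scene','s9')
seq(-38,['s7']); seq(38,['s0','s8','s9'])
E
```

```text
t 9.95 case xyz [-73.4 -38.1] 67.4 F [-1.7 -1.1  6.7] w -0.0
turn [-0.018  0.002 -0.   ]
t 10.32 case xyz [-53.2 -37.9] 67.8 F [ 2.1 -0.2  4.6] w -0.0006
turn [-0.016  0.001 -0.   ]
t 11.38 case xyz [-73.9  38.5] 68.3 F [-1.3  4.6  4.6] w -0.0002
turn [-0.017 -0.    -0.   ]
t 11.75 case xyz [-52.6  37.9] 68.2 F [1.6 4.5 2.9] w -0.0001
turn [-0.015  0.001 -0.001]
t 12.68 case xyz [-74.3  37.3] 67.7 F [-1.1 -1.6  5.6] w -0.0003
turn [-0.018  0.002 -0.001]
t 13.05 case xyz [-53.1  37.7] 68.1 F [ 1.7 -2.4  4.2] w 0.0003
turn [-0.016  0.001 -0.001]
s7 -38 [(6.5, 0.59), (9.5, 0.57), (6.37, 0.57), (1.5, 0.57), (4.5, 0.55), (1.38, 0.54), (9.38, 0.54), (0.5, 0.53)]
s0 38 [(9.25, 0.73), (9.38, 0.71), (9.5, 0.7), (7.38, 0.67), (7.25, 0.67), (3.25, 0.64), (3.38, 0.64), (3.5, 0.64)]
s8 38 [(3.12, 0.56), (3.0, 0.56), (2.12, 0.55), (2.5, 0.54), (2.0, 0.53), (2.62, 0.52), (6.12, 0.51), (0.5, 0.5)]
s9 38 [(1.75, 0.69), (1.62, 0.62), (1.88, 0.59), (3.25, 0.57), (8.0, 0.57), (8.88, 0.56), (8.12, 0.56), (5.88, 0.56)]
```

```bash
python3 -m crank '[[1,0,0,-0.06,-0.017,0,0],[1,0.05,0,-0.035,0,0,0],[1,0.06,0,0,0,0,0],[1,0.06,0,0,0,0,0],[1,0.06,0,0,0,0,0],[1,0.06,0,0,0,0,0],[1,0,0,0,0,0,0]]'
python3 - <<'E'
from seq import *
a,_=save('scene','s10');b,_=save('top','t10')
for y in(38,0,-38): seq(y,['s10','t10'])
A=cv2.resize(b[225:275,235:310,::-1],(800,533),interpolation=cv2.INTER_LANCZOS4)[:300]
A=cv2.resize(b[228:272,238:308,::-1],(480,302),interpolation=cv2.INTER_LANCZOS4)
B=cv2.resize(a[182:228,298:352,::-1],(354,302),interpolation=cv2.INTER_LANCZOS4)[:,:316]
# unrolled
o=unroll('top',b,da=np.arange(-50,51));o2=unroll('scene',a,da=np.arange(-50,51))
U=cv2.resize(np.hstack(o+o2)[:,:,::-1],(796,290),interpolation=cv2.INTER_CUBIC)
cv2.imwrite('pics/c10.png',np.vstack([np.hstack([A,B]),U]))
E
```

```text
time_s: 14.35
eef_pos: [0.3876, 0.5065, 0.184]
tcp_rot: [-0.0, 0.675, 0.738, -0.001]
contact_force: [0.9, -1.3, -0.7]
gripper_width: -0.0
gripper_force: 0.0
s10 38 [(1.75, 0.68), (1.62, 0.62), (1.88, 0.58), (3.25, 0.57), (8.0, 0.56), (8.88, 0.56), (8.12, 0.56), (4.12, 0.56)]
t10 38 [(7.87, 0.76), (8.0, 0.76), (8.12, 0.73), (1.88, 0.71), (2.0, 0.71), (4.12, 0.7), (9.0, 0.69), (4.0, 0.69)]
s10 0 [(6.75, 0.73), (6.88, 0.73), (7.0, 0.68), (6.63, 0.65), (4.75, 0.6), (4.88, 0.59), (5.0, 0.57), (8.75, 0.56)]
t10 0 [(7.0, 0.69), (6.88, 0.68), (7.12, 0.66), (6.75, 0.64), (3.12, 0.62), (3.25, 0.62), (3.0, 0.6), (9.25, 0.59)]
s10 -38 [(6.5, 0.59), (9.5, 0.57), (1.5, 0.56), (6.37, 0.56), (4.5, 0.54), (1.38, 0.53), (9.38, 0.53), (0.5, 0.53)]
t10 -38 [(7.62, 0.64), (7.5, 0.63), (1.5, 0.61), (1.38, 0.61), (2.5, 0.61), (4.5, 0.61), (1.88, 0.61), (2.0, 0.6)]
```

View pics/c10.png

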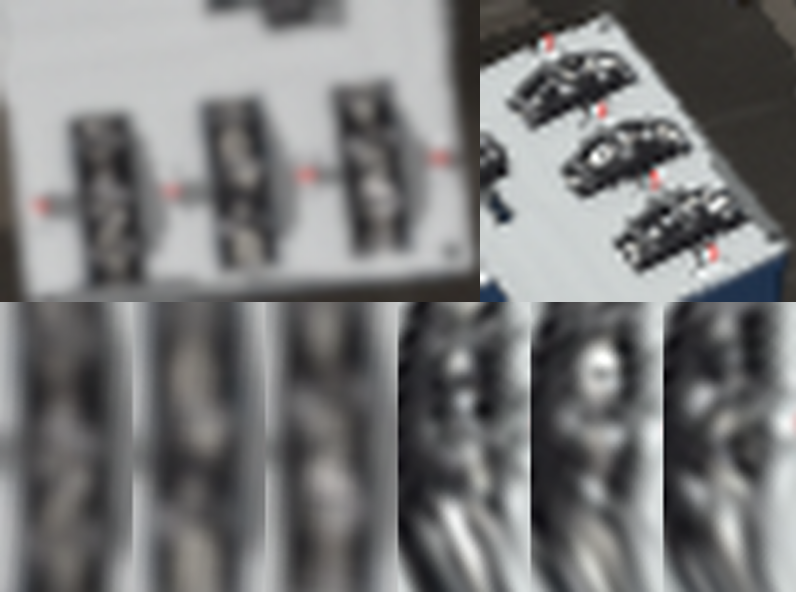

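The crop shows the wheels with red marks, the mid wheel's 7 apparently near its line and the others still hard to read. I'll do a joint fit over all pictures, with the camera shift shared and the strokes constrained.

```bash
cat > joint.py <<'E'
from fit import *
import itertools
from multiprocessing import Pool
vs=np.arange(0,10,.1)*.6283; N=len(vs)
SH=(-4,-2,0,2,4); SHS=list(itertools.product(SH,SH))
SIG={'scene':.35,'top':.7}
def scores(n,fs,yc,T):
    G=grid(n,yc);u0,v0,ang,y,ok=G;h,w=ok.shape[0]//SS,ok.shape[1]//SS
    m=(ok&(np.abs(y)<7)&(np.abs(ang)<.85)).astype(np.float32)
    if n=='scene': m*=(ang>-.35)
    msk=m.reshape(h,SS,w,SS).mean((1,3))>.7
    X=[]
    for f in fs:
        I=np.load(f'pics/{f}.npz')['im'][v0:v0+h,u0:u0+w].astype(np.float32).mean(2)[msk]; X.append((I-I.mean())/I.std())
    X=np.array(X)
    out=np.zeros((len(fs),len(SHS),N))
    for j,v in enumerate(vs):
        g=cv2.GaussianBlur(render(T,G,v),(0,0),SIG[n]*SS)
        for i,(a,b) in enumerate(SHS):
            q=np.roll(g,(a,b),(0,1)).reshape(h,SS,w,SS).mean((1,3))[msk]; q=(q-q.mean())/(q.std()+1e-6)
            out[:,i,j]=X@q/len(q)
    return out
# per wheel: list of epochs (files), and expected steps in numerals
EP={38:([['s0','t0'],['s8'],['s10','t10']],[1.2,1.2]),
    0:([['s0','t0'],['s2'],['s3'],['s10','t10']],[.97,1.2,1.2]),
    -38:([['s0','t0'],['s5'],['s6'],['s10','t10']],[1.2,1.2,1.15])}
def chain(S,steps,tol=3):
    # S[e][v]; returns best total for each final v
    acc=S[0];bk=[]
    for e,st in enumerate(steps):
        new=np.full(N,-9.);arg=np.zeros(N,int)
        for d in range(int(round(st*10))-tol,int(round(st*10))+tol+1):
            c=np.roll(acc,d); u=c>new; new[u]=c[u]; arg[u]=(np.arange(N)[u]-d)%N
        acc=new+S[e+1];bk.append(arg)
    return acc,bk
def run(par):
    T=tex(*par); tot=0; rep=[]
    for yc,(ep,st) in EP.items():
        sc={n:sum([[f for f in e if f[0]==n[0]] for e in ep],[]) for n in('scene','top')}
        R={n:scores(n,sc[n],yc,T) for n in sc}
        best=None
        for i in range(len(SHS)):
            for j in range(len(SHS)):
                S=[sum(R['scene' if f[0]=='s' else 'top'][sc['scene' if f[0]=='s' else 'top'].index(f)][i if f[0]=='s' else j] for f in e) for e in ep]
                acc,bk=chain(S,st)
                if best is None: best=acc.copy()
                ix=acc>best; best[ix]=acc[ix]
                if i==j==0: full={}
                if acc.max()>=best.max()-1e-9:
                    v=int(acc.argmax());path=[v]
                    for b in bk[::-1]: v=int(b[v]);path.append(v)
                    full=(SHS[i],SHS[j],[x/10 for x in path[::-1]])
        nf=sum(len(e) for e in ep); b=best/nf
        k=[];bb=b.copy()
        for _ in range(4):
            q=int(bb.argmax());k.append((q/10,round(float(bb[q]),3)));
            bb[[(q+d)%N for d in range(-4,5)]]=-1
        tot+=b.max();rep.append((yc,k,full))
    return tot/3,par,rep
if __name__=='__main__':
    P=[(f,h,w,th,fl) for f in(0,2) for h,w in((9,6),(11,7),(12,9),(14,9)) for th in(10,22,34) for fl in(0,1)]
    with Pool() as p: r=p.map(run,P,1)
    r.sort(key=lambda x:-x[0])
    for x in r[:5]:
        print(round(x[0],3),x[1]);[print('   ',q) for q in x[2]]
    print([(round(x[0],3),x[1]) for x in r[5:20]])
E
nproc; sed -i 's/^import os$/import os; cv2.setNumThreads(1)/' h.py; time timeout 500 python3 joint.py
```

```text
4
0.662 (2, 14, 9, 22, 0)
    (38, [(1.8, 0.665), (4.2, 0.635), (8.0, 0.61), (6.1, 0.607)], ((-2, 4), (-2, -2), [9.4, 0.7, 1.8]))
    (0, [(6.8, 0.673), (7.3, 0.584), (4.9, 0.571), (8.2, 0.567)], ((0, 0), (2, -2), [3.7, 4.6, 5.7, 6.8]))
    (-38, [(2.0, 0.649), (2.5, 0.611), (8.4, 0.585), (4.5, 0.576)], ((-2, 2), (2, -2), [8.8, 9.9, 1.0, 2.0]))
0.658 (0, 14, 9, 34, 0)
    (38, [(1.8, 0.666), (8.0, 0.629), (4.1, 0.627), (6.1, 0.623)], ((-2, 4), (-2, -2), [9.4, 0.7, 1.8]))
    (0, [(6.9, 0.655), (8.3, 0.569), (6.4, 0.56), (5.0, 0.553)], ((-2, 2), (4, -2), [3.7, 4.7, 5.8, 6.9]))
    (-38, [(2.0, 0.654), (2.5, 0.623), (8.4, 0.595), (1.5, 0.589)], ((-2, 2), (2, -2), [8.8, 9.9, 1.0, 2.0]))
0.655 (2, 14, 9, 34, 0)
    (38, [(1.8, 0.667), (8.0, 0.644), (6.1, 0.642), (4.2, 0.638)], ((-2, 4), (-2, -2), [9.4, 0.7, 1.8]))
    (0, [(6.9, 0.644), (4.9, 0.573), (8.3, 0.566), (0.7, 0.554)], ((-2, 2), (2, -2), [3.7, 4.7, 5.8, 6.9]))
    (-38, [(2.0, 0.652), (2.5, 0.637), (8.4, 0.611), (1.5, 0.606)], ((-2, 2), (2, -2), [8.8, 9.9, 1.0, 2.0]))
0.648 (2, 11, 7, 10, 0)
    (38, [(1.7, 0.646), (2.2, 0.631)
[... 570 characters left out ...]
 (4.5, 0.549)], ((-2, 2), (2, -2), [8.8, 0.1, 1.0, 2.0]))
[(np.float64(0.647), (0, 11, 7, 22, 0)), (np.float64(0.645), (0, 11, 7, 10, 0)), (np.float64(0.642), (2, 11, 7, 22, 0)), (np.float64(0.635), (0, 11, 7, 34, 0)), (np.float64(0.628), (2, 14, 9, 10, 0)), (np.float64(0.626), (2, 11, 7, 34, 0)), (np.float64(0.623), (2, 14, 9, 34, 1)), (np.float64(0.621), (0, 9, 6, 10, 0)), (np.float64(0.621), (2, 12, 9, 22, 0)), (np.float64(0.618), (0, 11, 7, 34, 1)), (np.float64(0.618), (2, 11, 7, 22, 1)), (np.float64(0.618), (0, 12, 9, 34, 0)), (np.float64(0.617), (0, 11, 7, 22, 1)), (np.float64(0.617), (2, 12, 9, 34, 0)), (np.float64(0.616), (0, 14, 9, 34, 1))]
real	1m26.970s
user	5m37.860s
sys	0m1.049s
```

```bash
python3 -m crank '[[1,-0.06,0,0,0,0,0],[1,-0.06,0,0,0,0,0],[1,-0.06,0,0,0,0,0],[1,-0.06,0,0,0,0,0],[1,-0.05,0.036,0.035,0,0,0],[1,0,0,0.05,0,0,0],[1,0,0,0,0,0,0]]' >/dev/null
python3 go.py -74 38 67.5
```

```text
t 15.32 case xyz [-78.7  41.4] 102.7 F [-0.6  0.5  0.5] w -0.0
tool shift mm [-3.3  4.9 35.2]
turn [-0.005  0.004 -0.003]
```

```bash
python3 -m crank '[[1,-0.0025,0.003,0.026,0,0,0],[1,0,0,0.0075,0,0,0],[1,0,0,0,0,0,0]]' >/dev/null
python3 go.py
python3 -m crank '[[1,0,0.01,0,0,0,0],[1,0,0.01,0,0,0,0],[1,0,0,0,0,0,0]]'>/dev/null
python3 go.py
python3 -m crank '[[1,0,0,-0.012,0,0,0],[1,0,-0.056,-0.01,0,0,0],[1,0,0,0,0,0,0]]' >/dev/null
python3 -c "
from h import *
save('scene','s11')"
python3 -m crank '[[1,0,0.036,0,0,0,0],[1,0,0,0.015,0,0,0],[1,0,0,0.007,0,0,0],[1,0,0,0,0,0,0]]'>/dev/null
python3 go.py
python3 -m crank '[[1,0,0.01,0,0,0,0],[1,0,0.01,0,0,0,0],[1,0,0,0,0,0,0]]'>/dev/null
python3 go.py
python3 -m crank '[[1,0,0,-0.012,0,0,0],[1,0,-0.056,-0.01,0,0,0],[1,0,0,0,0,0,0]]' >/dev/null
python3 go.py
python3 -c "
from h import *
save('scene','s12')"
sed -i "s/\['s10','t10'\]\],\[1.2,1.2\])/['s10','t10'],['s11'],['s12']],[1.15,1.15,1.15,1.15])/; s/^    P=.*/    P=[(2,14,9,22,0),(0,14,9,34,0),(0,14,9,22,0),(2,12.5,8,22,0),(0,12.5,8,22,0),(0,15,9.5,26,0),(2,15,9.5,26,0),(0,14,10,26,0)]/" joint.py; python3 joint.py
```

```text
t 15.7 case xyz [-73.6  41.9] 72.4 F [-0.  -0.4 -0.2] w -0.0002
turn [0.    0.001 0.   ]
t 16.07 case xyz [-52.5  41.5] 71.8 F [-0.5 -0.1 -0.1] w -0.0002
turn [ 0.001  0.001 -0.001]
t 17.0 case xyz [-74.3  41.2] 70.9 F [-0.8 -1.   2.9] w -0.0002
turn [-0.001  0.002 -0.   ]
t 17.38 case xyz [-52.6  41.5] 71.6 F [-0.3  0.2 -0.9] w -0.0
turn [ 0.001  0.001 -0.001]
t 17.75 case xyz [-112.5   41.9] 94.2 F [-0.2 -0.4 -0.2] w 0.0003
turn [-0.001 -0.001  0.002]
0.656 (2, 15, 9.5, 26, 0)
    (38, [(4.4, 0.646), (3.8, 0.608), (6.4, 0.587), (0.4, 0.581)], ((-2, 4), (0, -2), [9.4, 0.7, 1.8, 2.9, 4.4]))
    (0, [(6.8, 0.676), (7.3, 0.588), (8.2, 0.582), (4.9, 0.581)], ((0, 0), (2, -2), [3.7, 4.6, 5.7, 6.8]))
    (-38, [(1.9, 0.647), (2.4, 0.606), (8.4, 0.585), (4.5, 0.575)], ((0, 0), (-4, -2), [8.7, 9.9, 0.9, 1.9]))
0.655 (2, 14, 9, 22, 0)
    (38, [(4.4, 0.644), (3.9, 0.601), (6.4, 0.59), (3.4, 0.586)], ((-2, 4), (-2, -2), [9.4, 0.7, 1.8, 2.9, 4.4]))
    (0, [(6.8, 0.673), (7.3, 0.584), (4.9, 0.571), (8.2, 0.567)], ((0, 0), (2, -2), [3.7, 4.6, 5.7, 6.8]))
    (-38, [(2.0, 0.649), (2.5, 0.611), (
[... 562 characters left out ...]
)
    (0, [(6.9, 0.655), (8.3, 0.569), (6.4, 0.56), (5.0, 0.553)], ((-2, 2), (4, -2), [3.7, 4.7, 5.8, 6.9]))
    (-38, [(2.0, 0.654), (2.5, 0.623), (8.4, 0.595), (1.5, 0.589)], ((-2, 2), (2, -2), [8.8, 9.9, 1.0, 2.0]))
0.648 (0, 12.5, 8, 22, 0)
    (38, [(4.4, 0.626), (3.8, 0.585), (0.4, 0.584), (6.4, 0.576)], ((-2, 4), (-2, -2), [9.4, 0.7, 1.8, 3.2, 4.4]))
    (0, [(6.9, 0.662), (6.4, 0.55), (8.2, 0.549), (4.9, 0.547)], ((-2, 2), (4, -2), [3.7, 4.7, 5.8, 6.9]))
    (-38, [(2.0, 0.655), (2.5, 0.631), (1.5, 0.579), (8.4, 0.576)], ((-2, 2), (2, -2), [8.8, 9.9, 1.0, 2.0]))
[(np.float64(0.639), (0, 15, 9.5, 26, 0)), (np.float64(0.636), (0, 14, 9, 22, 0)), (np.float64(0.603), (0, 14, 10, 26, 0))]
```

Those two strokes ran too high, with little or no contact, so I re-evaluate the left wheel allowing for that.

```bash
sed -i "s/\[1.15,1.15,1.15,1.15\]/[1.15,1.15,0,.6]/; s/def chain(S,steps,tol=3)/def chain(S,steps,tol=3)/; s/for d in range(int(round(st\*10))-tol,int(round(st\*10))+tol+1)/for d in (range(-1,2) if st==0 else range(-1,13) if st==.6 else range(int(round(st*10))-tol,int(round(st*10))+tol+1))/; s/^    P=.*/    P=[(2,15,9.5,26,0),(2,14,9,22,0),(2,12.5,8,22,0),(0,14,9,34,0)]/" joint.py; python3 joint.py | grep -v "(0, \[\|(-38"; python3 -c "
import numpy as np
a=[np.load(f'pics/s{i}.npz')['im'].astype(int)[175:240,290:355] for i in(10,11,12)]
print([abs(a[i]-a[j]).mean() for i,j in((0,1),(1,2))])"
```

```text
0.665 (2, 15, 9.5, 26, 0)
    (38, [(1.9, 0.674), (2.4, 0.654), (2.9, 0.637), (4.4, 0.63)], ((-2, 4), (0, -2), [9.4, 0.7, 1.8, 1.7, 1.9]))
0.664 (2, 14, 9, 22, 0)
    (38, [(1.9, 0.669), (2.4, 0.653), (2.9, 0.632), (4.4, 0.631)], ((-2, 4), (-2, -2), [9.4, 0.7, 1.8, 1.7, 1.9]))
0.659 (0, 14, 9, 34, 0)
    (38, [(2.0, 0.668), (2.9, 0.629), (4.4, 0.62), (8.3, 0.608)], ((-2, 4), (-2, -2), [9.4, 0.7, 1.8, 1.8, 2.0]))
0.657 (2, 12.5, 8, 22, 0)
    (38, [(2.0, 0.659), (2.9, 0.623), (4.4, 0.622), (8.3, 0.606)], ((-2, 4), (-2, -2), [9.4, 0.7, 1.8, 1.8, 2.0]))
[]
[np.float64(14.325917159763314), np.float64(1.5217357001972387)]
```

```bash
python3 -m crank '[[1,-0.004,0.037,0.01,0,0,0],[1,0,0,0.012,0,0,0],[1,0,0,0.006,0,0,0],[1,0,0,0,0,0,0]]' >/dev/null
python3 go.py -73.5 38 67.5
```

```text
t 18.3 case xyz [-72.3  37.3] 65.7 F [ 0.1 -1.6  8.6] w 0.0003
tool shift mm [ 0.7 -1.2 -1.8]
turn [ 0.001  0.001 -0.   ]
```

```bash
python3 -m crank '[[1,0,0,-0.0015,0,0,0],[1,0,0.0095,0,0,0,0],[1,0,0.0095,0,0,0,0],[1,0,0,0,0,0,0]]'>/dev/null
python3 go.py
python3 -m crank '[[1,0,0,-0.012,0,0,0],[1,0,-0.056,-0.01,0,0,0],[1,0,0,0,0,0,0]]' >/dev/null
python3 go.py
python3 -c "
from h import *
save('scene','s13')"
python3 -m crank '[[1,0,0.036,0,0,0,0],[1,0,0,0.015,0,0,0],[1,0,0,0.007,0,0,0],[1,0,0,0,0,0,0]]'>/dev/null
python3 go.py
python3 -m crank '[[1,0,0.0095,0,0,0,0],[1,0,0.0095,0,0,0,0],[1,0,0,0,0,0,0]]'>/dev/null
python3 go.py
python3 -m crank '[[1,0,0,-0.012,0,0,0],[1,0,-0.056,-0.01,0,0,0],[1,0,0,0,0,0,0]]' >/dev/null
python3 go.py
python3 -c "
from h import *
save('scene','s14')"
sed -i "s/'s12'\]\],\[1.15,1.15,0,.6\]/'s12'],['s13'],['s14']],[1.15,1.15,0,.6,1.1,1.1]/" joint.py; python3 joint.py
```

```text
t 18.8 case xyz [-52.8  37.5] 67.4 F [ 2.2 -1.3  4.2] w -0.0001
turn [ 0.002  0.001 -0.001]
t 19.18 case xyz [-113.5   37.8] 89.2 F [1.  0.1 0.3] w -0.0
turn [-0.003  0.     0.002]
t 19.73 case xyz [-74.1  37.4] 66.6 F [0.1 1.1 7.7] w 0.0001
turn [-0.001  0.002 -0.   ]
t 20.1 case xyz [-54.   37.6] 67.3 F [1.4 0.  4.5] w 0.0
turn [ 0.001  0.001 -0.   ]
t 20.48 case xyz [-114.5   37.5] 89.1 F [-0.6 -0.5 -0.5] w -0.0001
turn [-0.003  0.     0.002]
0.666 (2, 15, 9.5, 26, 0)
    (38, [(3.9, 0.674), (4.7, 0.643), (3.4, 0.62), (5.4, 0.61)], ((-2, 4), (0, -2), [9.4, 0.7, 1.8, 1.7, 1.9, 2.8, 3.9]))
    (0, [(6.8, 0.676), (7.3, 0.588), (8.2, 0.582), (4.9, 0.581)], ((0, 0), (2, -2), [3.7, 4.6, 5.7, 6.8]))
    (-38, [(1.9, 0.647), (2.4, 0.606), (8.4, 0.585), (4.5, 0.575)], ((0, 0), (-4, -2), [8.7, 9.9, 0.9, 1.9]))
0.663 (2, 14, 9, 22, 0)
    (38, [(3.9, 0.668), (4.7, 0.638), (3.4, 0.611), (6.4, 0.604)], ((-2, 4), (-2, -2), [9.4, 0.7, 1.8, 1.7, 1.9, 2.8, 3.9]))
    (0, [(6.8, 0.673), (7.3, 0.584), (4.9, 0.571), (8.2, 0.567)], ((0, 0), (2, -2), [3.7, 4.6, 5.7, 6.8]))
    (-38, [(2.0, 0.649), (2.5, 0.611), (8.4, 0.585), (4.5, 0.576)], ((-2, 2), (2, -2), [8.8, 9.9, 1.0, 2.0]))
0.658 (0, 14, 9, 34, 0)
    (38, [(3.8, 0.664), (4.7, 0.634), (5.4, 0.601), (6.4, 0.6)], ((-2, 2), (0, -2), [9.4, 0.6, 1.7, 1.7, 1.9, 2.8, 3.8]))
    (0, [(6.9, 0.655), (8.3, 0.569), (6.4, 0.56), (5.0, 0.553)], ((-2, 2), (4, -2), [3.7, 4.7, 5.8, 6.9]))
    (-38, [(2.0, 0.654), (2.5, 0.623), (8.4, 0.595), (1.5, 0.589)], ((-2, 2), (2, -2), [8.8, 9.9, 1.0, 2.0]))
0.656 (2, 12.5, 8, 22, 0)
    (38, [(3.8, 0.657), (4.7, 0.627), (0.8, 0.592), (6.6, 0.591)], ((-2, 2), (-2, -2), [9.4, 0.6, 1.8, 1.7, 1.9, 2.8, 3.8]))
    (0, [(6.9, 0.656), (4.9, 0.573), (8.3, 0.55), (6.4, 0.547)], ((-2, 2), (4, -2), [3.7, 4.7, 5.8, 6.9]))
    (-38, [(2.0, 0.656), (2.5, 0.649), (1.5, 0.6), (8.4, 0.598)], ((-2, 2), (2, -2), [8.8, 9.9, 1.0, 2.0]))
[]
```

```bash
python3 -m crank '[[1,0,0.045,0,0,0,0],[1,0,0,0.015,0,0,0],[1,0,0,0.007,0,0,0],[1,0,0,0,0,0,0],[1,0,0.002,0,0,0,0],[1,0,0,0,0,0,0],[1,0,0,-0.02,0,0,0]]'
python3 -m crank '[[1,-0.0375,0,0,0,0,0],[1,0,0,0,0,0,0],[1,0,0,0.014,0,0,0],[1,0,0,0.006,0,0,0],[1,0,0,0,0,0,0]]'
python3 go.py
python3 -m crank '[[1,0,0.002,0,0,0,0],[1,0,0,0,0,0,0],[1,0,0,-0.012,0,0,0],[1,0,-0.046,-0.01,0,0,0],[1,0,0,0,0,0,0]]'
python3 go.py
python3 -c "
from h import *
save('scene','s15')"
sed -i "s/\['s14'\]\],\[1.15,1.15,0,.6,1.1,1.1\]/['s14'],['s15']],[1.15,1.15,0,.6,1.1,1.1,.1]/; s/'t10'\]\],\[.97,1.2,1.2\]/'t10'],['s15']],[.97,1.2,1.2,.1]/" joint.py; python3 joint.py | grep -v '(-38'
```

```text
time_s: 21.4
eef_pos: [0.4576, 0.2146, 0.086]
tcp_rot: [0.0, 0.677, 0.736, -0.002]
contact_force: [0.2, 0.1, -0.0]
gripper_width: 0.0001
gripper_force: 0.0
time_s: 22.02
eef_pos: [0.462, 0.1786, 0.0663]
tcp_rot: [0.0, 0.677, 0.736, -0.001]
contact_force: [-1.5, -0.7, 7.5]
gripper_width: -0.0001
gripper_force: 3.4
t 22.02 case xyz [-64.    0.8] 66.3 F [-1.5 -0.7  7.5] w -0.0001
turn [-0.001  0.001  0.001]
time_s: 22.65
eef_pos: [0.416, 0.1745, 0.0891]
tcp_rot: [-0.0, 0.676, 0.736, -0.001]
contact_force: [0.7, -0.8, -0.1]
gripper_width: 0.0001
gripper_force: 0.0
t 22.65 case xyz [-110.1    0.5] 89.1 F [ 0.7 -0.8 -0.1] w 0.0001
turn [-0.002  0.     0.002]
0.664 (2, 15, 9.5, 26, 0)
    (38, [(3.8, 0.676), (4.4, 0.653), (3.3, 0.628), (5.2, 0.619)], ((-2, 4), (0, -2), [9.4, 0.7, 1.8, 1.7, 1.9, 2.8, 3.9, 3.8]))
    (0, [(6.9, 0.67), (6.4, 0.627), (7.4, 0.617), (8.4, 0.587)], ((0, 0), (2, -2), [3.7, 4.6, 5.7, 6.8, 6.9]))
0.662 (2, 14, 9, 22, 0)
    (38, [(3.8, 0.671), (4.3, 0.646), (3.3, 0.62), (4.8, 0.616)], ((-2, 2), (0, -2), [9.4, 0.6, 1.7, 1.7, 1.9, 2.8, 3.8, 3.8]))
    (0, [(6.9, 0.666), (6.4, 0.621), (7.4, 0.617), (8.4, 0.573)], ((0, 0), (2, -2), [3.7, 4.6, 5.7, 6.8, 6.9]))
0.657 (0, 14, 9, 34, 0)
    (38, [(3.8, 0.668), (4.3, 0.644), (3.3, 0.615), (4.8, 0.615)], ((-2, 2), (0, -2), [9.4, 0.6, 1.7, 1.7, 1.9, 2.8, 3.8, 3.8]))
    (0, [(6.9, 0.648), (7.4, 0.61), (6.4, 0.608), (8.4, 0.577)], ((-2, 2), (4, -2), [3.7, 4.7, 5.8, 6.9, 6.9]))
0.656 (2, 12.5, 8, 22, 0)
    (38, [(3.8, 0.662), (4.3, 0.633), (4.8, 0.608), (3.3, 0.604)], ((-2, 2), (-2, -2), [9.4, 0.6, 1.8, 1.7, 1.9, 2.8, 3.8, 3.8]))
    (0, [(6.9, 0.649), (7.4, 0.614), (6.4, 0.602), (0.5, 0.561)], ((-2, 2), (4, -2), [3.7, 4.7, 5.8, 6.9, 6.9]))
[]
```

```bash
python3 -m crank '[[1,0.0375,0.02,0,0,0,0],[1,0,0.018,0,0,0,0],[1,0,0,0.015,0,0,0],[1,0,0,0.007,0,0,0],[1,0,0,0,0,0,0]]' >/dev/null
python3 go.py
python3 -m crank '[[1,0,0.003,0,0,0,0],[1,0,0.002,0,0,0,0],[1,0,0,0,0,0,0]]' >/dev/null
python3 go.py
python3 -m crank '[[1,0,0,-0.012,0,0,0],[1,0,-0.046,-0.01,0,0,0],[1,0,0,0,0,0,0]]' >/dev/null
python3 go.py
python3 -c "
from h import *
save('scene','s16')"
sed -i "s/\['s15'\]\],\[1.15,1.15,0,.6,1.1,1.1,.1\]/['s15'],['s16']],[1.15,1.15,0,.6,1.1,1.1,.1,.2]/; s/'t10'\],\['s15'\]\],\[.97,1.2,1.2,.1\]/'t10'],['s16']],[.97,1.2,1.2,.1]/" joint.py; python3 joint.py | grep -v '(-38'
```

```text
t 23.32 case xyz [-70.2  37.3] 66.3 F [-1.5  0.8  8.1] w -0.0002
turn [-0.001  0.001 -0.001]
t 23.7 case xyz [-64.9  37.4] 67.0 F [-0.1  0.8  7.4] w 0.0002
turn [ 0.     0.001 -0.001]
t 24.07 case xyz [-113.4   37.3] 89.2 F [0.5 0.8 0.6] w -0.0004
turn [-0.002  0.     0.001]
0.663 (2, 15, 9.5, 26, 0)
    (38, [(4.1, 0.672), (4.7, 0.649), (3.6, 0.644), (6.6, 0.612)], ((-2, 4), (0, -2), [9.4, 0.7, 1.8, 1.7, 1.9, 2.8, 3.9, 3.8, 4.1]))
    (0, [(6.9, 0.67), (6.4, 0.627), (7.4, 0.616), (8.4, 0.587)], ((0, 0), (2, -2), [3.7, 4.6, 5.7, 6.8, 6.9]))
0.661 (2, 14, 9, 22, 0)
    (38, [(4.0, 0.669), (4.7, 0.639), (3.5, 0.616), (6.6, 0.6)], ((-2, 2), (0, -2), [9.4, 0.6, 1.7, 1.7, 1.9, 2.8, 3.8, 3.8, 4.0]))
    (0, [(6.9, 0.666), (6.4, 0.621), (7.4, 0.616), (8.4, 0.573)], ((0, 0), (2, -2), [3.7, 4.6, 5.7, 6.8, 6.9]))
0.656 (0, 14, 9, 34, 0)
    (38, [(4.0, 0.666), (4.7, 0.638), (3.5, 0.613), (6.6, 0.597)], ((-2, 2), (0, -2), [9.4, 0.6, 1.7, 1.7, 1.9, 2.8, 3.8, 3.8, 4.0]))
    (0, [(6.9, 0.648), (7.4, 0.61), (6.4, 0.608), (8.4, 0.577)], ((-2, 2), (4, -2), [3.7, 4.7, 5.8, 6.9, 6.9]))
0.655 (2, 12.5, 8, 22, 0)
    (38, [(4.0, 0.659), (4.8, 0.627), (3.5, 0.605), (5.6, 0.585)], ((-2, 2), (-2, -2), [9.4, 0.6, 1.8, 1.7, 1.9, 2.8, 3.8, 3.8, 4.0]))
    (0, [(6.9, 0.648), (7.4, 0.614), (6.4, 0.602), (0.5, 0.561)], ((-2, 2), (4, -2), [3.7, 4.7, 5.8, 6.9, 6.9]))
[]
```

```bash
python3 -m crank '[[1,-0.041,0.045,-0.005,0,0,0],[1,-0.041,0.045,0,0,0,0],[1,0,0,0,0,0,0],[1,0,0,0,0,0,0]]' >/dev/null
python3 go.py -21 -44 64
```

```text
t 24.62 case xyz [-20.8 -44.9] 93.6 F [-1.   0.2 -0.4] w -0.0
tool shift mm [ 0.9 -0.2 29.6]
turn [-0.001  0.002 -0.001]
```

```bash
python3 -m crank '[[1,0,0,0.02,0,0,0],[1,0,0,0.009,0,0,0],[1,0,0,0,0,0,0]]' >/dev/null
python3 go.py
python3 -m crank '[[1,0.006,0,0,0,0,0],[1,0.005,0,0,0,0,0],[1,0,0,0,0,0,0]]' >/dev/null
python3 go.py
python3 -m crank '[[1,0.003,0,0,0,0,0],[1,0,0,0,0,0,0]]' >/dev/null
python3 go.py
```

```text
t 25.0 case xyz [-21.6 -44. ] 64.5 F [-0.  -0.8  0.6] w -0.0002
turn [-0.002  0.001  0.001]
t 25.38 case xyz [-20.4 -33. ] 65.3 F [-0.3 -0.6  0.1] w 0.0002
turn [0.001 0.001 0.   ]
t 25.62 case xyz [-20.5 -30.5] 65.1 F [ 0.7 -3.8  1.2] w -0.0001
turn [ 0.     0.001 -0.   ]
```

```bash
for i in 1 2; do python3 -m crank '[[1,0.003,0,0,0,0,0],[1,0,0,0,0,0,0]]' >/dev/null
python3 go.py; done
```

```text
t 25.88 case xyz [-20.6 -26.9] 65.0 F [ 0.2 -1.7  0.8] w -0.0003
turn [0.    0.001 0.   ]
t 26.12 case xyz [-20.8 -23.9] 64.9 F [ 1.  -0.4  0. ] w -0.0001
turn [-0.     0.001  0.   ]
```

```bash
for i in 1 2 ; do python3 -m crank '[[1,0.003,0,0,0,0,0],[1,0,0,0,0,0,0]]' >/dev/null
python3 go.py; done
python3 - <<'E'
from h import *
save('scene','s17',(230,120,370,260),4)
E
```

```text
t 26.38 case xyz [-20.8 -23.6] 64.8 F [  0.1 -10.2   3. ] w -0.0005
turn [-0.001  0.003 -0.002]
t 26.62 case xyz [-20.8 -23.4] 64.8 F [  0.4 -18.1   8.2] w 0.0002
turn [-0.001  0.006 -0.004]
```

View pics/s17.png

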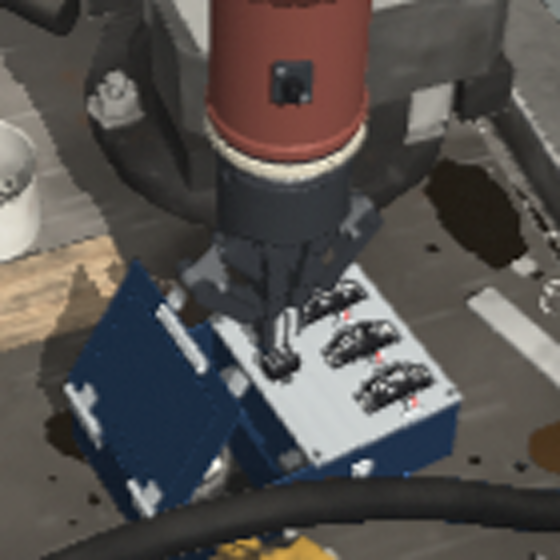

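The lid has sprung up and the catch is at its stop. Now I back off, rise, and push the lid's inner face back.

```bash
python3 -m crank '[[1,-0.013,0,0,0,0,0],[1,0,0,-0.035,0,0,0],[1,0,0,-0.03,0,0,0],[1,0.015,0,-0.002,0,0,0],[1,0.015,0.02,0,0,0,0],[1,0,0.015,0,0,0,0],[1,0,0.01,0,0,0,0],[1,0,0,0,0,0,0]]' >/dev/null
python3 go.py 100 0 130
```

```text
t 27.68 case xyz [24.6 -2.5] 131.4 F [-1.2  0.4 -0.4] w 0.0002
tool shift mm [ 2.6 75.4  1.3]
turn [-0.001  0.002 -0.002]
```

```bash
python3 -m crank '[[1,0,0.01,0,0,0,0],[1,0,0.012,0,0,0,0],[1,0,0.012,0,0,0,0],[1,0,0.012,0,0,0,0]]' >/dev/null
python3 go.py
python3 -m crank '[[1,0,0.01,0,0,0,0],[1,0,0.01,0,0,0,0],[1,0,0.008,0,0,0,0],[1,0,0,0,0,0,0]]' >/dev/null
python3 go.py
```

```text
t 28.18 case xyz [71.  -1.5] 131.9 F [-1.  -0.3 -0.1] w 0.0001
turn [-0.     0.001 -0.   ]
t 28.68 case xyz [98.8 -1.7] 131.8 F [-0.4  0.1 -1.2] w 0.0002
turn [ 0.     0.001 -0.   ]
```

```bash
python3 -m crank '[[1,0,0.008,0,0,0,0],[1,0,0,0,0,0,0]]' >/dev/null
python3 go.py
python3 - <<'E'
from h import *
save('scene','s18',(200,100,370,260),3.5)
E
```

```text
t 28.93 case xyz [105.7  -1.4] 131.8 F [-4.   0.2  3. ] w 0.0002
turn [-0.002  0.001 -0.   ]
```

View pics/s18.png

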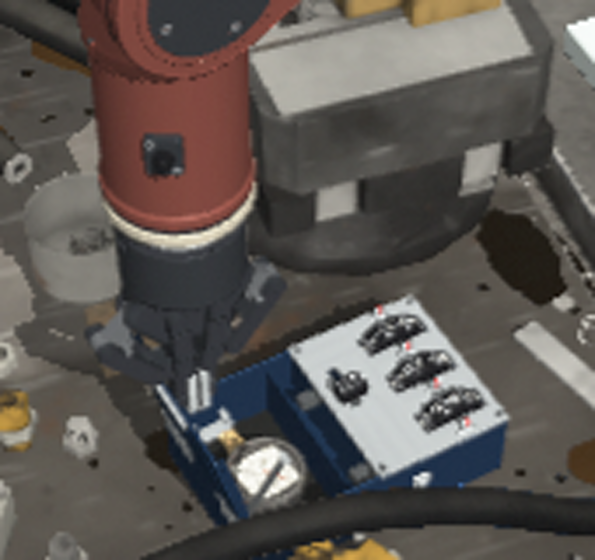

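The lid is right back against its stop and the gauge lies in the case. Now I retreat and check.

```bash
python3 -m crank '[[1,0,-0.02,0,0,0,0],[1,0,-0.03,0,0,0,0],[1,0,-0.04,-0.02,0,0,0],[1,0,-0.05,-0.06,0,0,0],[1,0,-0.05,-0.03,0,0,0],[1,0,0,0,0,0,0],[1,0,0,0,0,0,0],[1,0,0,0,0,0,0]]'
python3 - <<'E'
from seq import *
im,_=save('scene','s19',(200,100,370,260),3.5)
for y in(38,0,-38): seq(y,['s19'])
a=np.load('pics/s0.npz')['im'].astype(int)
d=np.abs(a-im).mean(2); print(d[180:205,222:262].mean(), d[150:185,205:240].mean(), d[265:315,350:385].mean())
E
```

```text
time_s: 29.98
eef_pos: [0.4528, 0.1754, 0.229]
tcp_rot: [0.001, 0.677, 0.736, -0.001]
contact_force: [0.0, -0.5, 0.9]
gripper_width: 0.0001
gripper_force: 0.0
s19 38 [(3.88, 0.64), (4.0, 0.62), (3.75, 0.57), (4.12, 0.56), (6.5, 0.55), (4.62, 0.54), (5.88, 0.54), (4.75, 0.53)]
s19 0 [(0.5, 0.67), (0.38, 0.66), (6.88, 0.64), (7.0, 0.63), (0.62, 0.63), (6.75, 0.62), (3.5, 0.62), (5.5, 0.61)]
s19 -38 [(6.5, 0.59), (9.5, 0.57), (1.5, 0.57), (6.37, 0.57), (4.5, 0.55), (1.38, 0.54), (9.38, 0.53), (0.5, 0.53)]
10.974333333333334 1.7975510204081633 2.8893333333333335
```

View pics/s19.png

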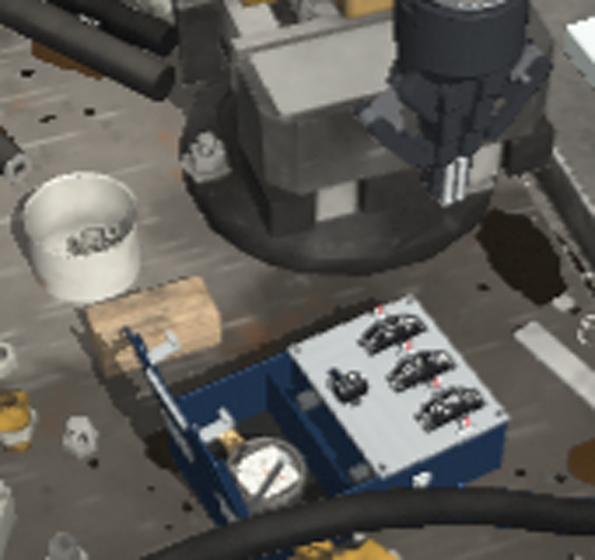

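The lid stays back on its own, the block and tin have not moved, and the robot is clear.

```bash
python3 -c "
from h import *
print(workorder.sign_off())"
```

```text
the job is handed in; nothing more can be done
None
```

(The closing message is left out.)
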